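# Tip the cast brackets and reject the one without a boss

### The arm

A 6-joint arm with a two-finger parallel gripper is mounted at the origin on a cart in front of the work surface, level with it; the furniture and walls round the work are solid. World frame = base frame: x ahead of the robot, y to its left, z up, the work surface at z = 0. Lengths are in m, angles in rad, forces in N, time in s.
With the tool pointing down it reaches from about 0.225 to 0.875 m from the base axis. Payload 3.4 kg.
Tool frame: the origin (TCP) lies on the centre line of the jaws, within the pads' length; the fingertips stand 17 mm ahead of it and the grasp point (between the pads) lies 2 mm behind it (nose_length is the distance from the TCP to the fingertips, in m); z points along the fingers, y is the line along which they close (so a half turn about z gives the same grasp; the last joint's range is limited). The gripper opens to 85 mm and grips with 20 to 120 N. Pads are 22 mm wide; open, the fingers measure 114 mm over their backs; the gripper's body (76 mm by 85 mm) begins 54 mm behind the grasp point. The pads swing forward as they close: fully open they stand 13 mm farther back than shut.
Start: joints at [0.997, 0.276, 1.505, -0, 1.361, -0.121], TCP at [0.252, 0.517, 0.248] pointing down, gripper open.
Joint ranges: [-2.89, 2.89], [-0.75, 2.08], [0.22, 2.7], [-1.18, 4.32], [0.11, 2.71], [-2.7, 2.7]. Speed limits (rad/s): [2.57, 2.57, 3.14, 3.14, 3.14, 3.14].

### API

Orientations are given as a unit quaternion [w, x, y, z].
In Python, from rig import get_state, get_image, sign_off, find_in, place_of, nose_length gives the robot as it stands.
- The arm moves only by the tool apply_moves, never from a script. Its argument "deltas" is one flat list of numbers, 5 for each row, row after row: the finger opening in mm, from 0 to 85.4, then the shift along the tool's x, y, z in mm, then the turn about the tool's z in degrees. A call has 1 to 12 rows; each row is the pose to reach, as a shift and turn from the pose commanded when the call began, along the tool's axes at that moment; what a row does not reach only later rows make up. A row lasts 1/12 s, in which the tool goes at most 41.7 mm and 7.16 degrees, less where a joint would pass 70% of its speed; a pose out of reach is approached as far as the arm can. A call with a gripper value outside its range is refused whole. The fingers move at their own pace and stop on an object; "squeeze" is the grip in N (left out, the last holds). Time passes only in rows, so rows that repeat a pose let the fingers close. It gives the time, the measured TCP pose, the force, the opening and the grip force at its end, in the units of the state.
- get_state(): the state, without advancing time (a new reading comes with each control period).
- get_image(name): name is "side" or "top" or "wrist"; returns a dict with "frame" (480x640x3 uint8, red, green, blue), "K" (3x3 intrinsics, pixels), "position" and "orientation" of the camera in the world. Camera axes: x right, y down, z forward; pixel columns grow to the right and rows downward; lengths in m; the calibration is good to about 2 mm. A picture is of the moment at which its call begins. There is no depth.
- sign_off(): hands the job in; it is judged then, once.
Trained networks look in a picture, given as the dict that the camera call returned (one of the last four; its "shot" number tells which), for a name from the list of things; names that differ only in an ending like _2 or _b are one class to them, and where a whole thing is asked for, a point or a joint stands for the part that bears it (a point fixed in the world has none). Each returns a list of dicts, best first, with "score" (0 to 1); they miss things now and then, are a little off and sometimes report something else, mostly with a low value. They report only what shows in the picture. A call takes as long as a camera call.
- find_in(query, picture): "point" ([column, row] in pixels, amid what is visible of it).
- place_of(query, picture): "point" ([column, row] in pixels: a listed point, or the origin of a listed thing).
The state is a dict: "clock": time; "qpos": joint angles; "qd": joint speeds; "effort": joint torques, N m; "position": TCP position; "ee_rot": TCP orientation; "contact_force": force on the tool from outside, world axes, zero at the start; "moment": the same for the moment, N m; "width": finger opening in m; "gripper_force": force on a finger pad.
Only numpy, scipy, OpenCV 4.12 (cv2) and the standard library are available. Lean on these libraries where they do the work, as an engineer would, in place of code of your own. Each camera call takes 0.05 s, during which the arm holds its last target. There are 200 camera calls.

### The job

Tip both green cast brackets over backwards, away from you, so that each lies on the back of its upright plate on the bench and shows its hollow underside. Only once both are lying so, put the bracket that has no round metal boss in its underside into the red tray, and leave the good one lying tipped on the bench.

Things in the scene. Friction and masses are not known exactly. Their poses are not given: they have to be found in the camera images.
- bracket_with_boss: Good green cast L bracket, bright boss (22 mm wide, 8 high) in its hollow underside. Base 70 mm (x -35 to 35) by 60 (y), 18 thick with its skirt; upright plate at x 27 to 35, 60 wide, up to z = 90. Origin: centre of the base's underside, z up while it stands. x points from the L's open front to its upright, at the start within 20 degrees of away from the robot. 0.18 to 0.35 kg.
- bracket_no_boss: Faulty bracket: same size, frame and outside, empty hollow. Pushed along +x high on the upright's inner face, either bracket tips over its far bottom edge (x 35, z 0) and from about 40 degrees falls by itself onto its +x face. Its 18 mm thick base then stands as a wall 70 mm high, origin 35 mm up on the side facing the robot; pinch that wall from above.
- reject_tray: Red open reject tray, fixed to the bench, 190 mm along its x, 210 mm along its y, 45 mm high, walls and floor 4 mm thick. Origin: centre of its underside; z up.

How it is judged:
On the way:
1. both brackets lie at rest on the backs of their uprights on the bench, outside the tray (angle between each of bracket_with_boss, bracket_no_boss's own x axis and vertical above 2.8 rad and height (world z) of each of bracket_with_boss, bracket_no_boss below 0.055 m and horizontal distance between each of bracket_with_boss, bracket_no_boss and reject_tray above 0.13 m and linear speed of each of bracket_with_boss, bracket_no_boss below 0.03 m/s), for 0.2 s.
At the end, for the whole second after the job is handed in: The bracket without a boss rests in the red tray in any attitude, origin inside its walls and under 55 mm above its underside; the one with the boss lies at rest on its upright's back (within 20 degrees) on the bench, origin under 55 mm up and over 130 mm from the tray's centre (angle between bracket_with_boss's own x axis and vertical above 2.8 rad and height (world z) of bracket_with_boss below 0.055 m and horizontal distance between bracket_with_boss and reject_tray above 0.13 m and linear speed of each of bracket_with_boss, bracket_no_boss below 0.03 m/s and x of bracket_no_boss in the frame of reject_tray between -0.095 and 0.095 m and y of bracket_no_boss in the frame of reject_tray between -0.105 and 0.105 m and z of bracket_no_boss in the frame of reject_tray between 0 and 0.055 m); the robot touches nothing.
It also fails if it takes over 58 s, if anything falls off the work surface, if the arm or the gripper's body presses on something with over 40 N, if the wrist force passes 120 N, or if a joint passes its speed limit or range.

## Working session

There is one attempt and no reset: what is moved stays moved. The work goes in short steps, Python scripts to look and compute and a tool call to move; the robot and the scene stay as the last step left them, time stands still between calls to the robot, and variables do not carry over. Pictures are saved under pics/ and viewed, at most 10 in all, crops included, and the job is handed in when it is done.

Besides the shell and the picture viewer there is one more tool, called after "Request:" as name(argument=value, ...) on one line, values as JSON. apply_moves: Moves the arm, as the interface text tells. Its arguments: {"type":"object","properties":{"deltas":{"type":"array"},"squeeze":{"type":"number"}},"required":["deltas"]}

```bash
mkdir -p pics; cat > h.py <<'E'
import numpy as np, cv2
from scipy.spatial.transform import Rotation as R
from rig import *
def rot(q): return R.from_quat([q[1],q[2],q[3],q[0]]).as_matrix()
def ray(im,p,z):
    d=rot(im["orientation"])@np.linalg.solve(im["K"],[p[0],p[1],1]); o=np.array(im["position"])
    return o+d*(z-o[2])/d[2]
def proj(im,P):
    c=rot(im["orientation"]).T@(np.array(P)-im["position"]); u=im["K"]@c; return u[:2]/u[2]
def save(im,n): cv2.imwrite(f"pics/{n}.png",im["frame"][:,:,::-1])
E
cat > a.py <<'E'
from h import *
np.set_printoptions(precision=3,suppress=True)
s=get_state(); print(s["clock"],s["position"],s["ee_rot"],s["width"],nose_length if not callable(nose_length) else nose_length())
for c in("top","side"):
    im=get_image(c); save(im,c+"0"); print(c,np.array(im["position"]),rot(im["orientation"])[:,2])
    for q,z in(("bracket_with_boss",0),("bracket_no_boss",0),("reject_tray",0)):
        for r in place_of(q,im)[:3]: print(q,r["score"],r["point"],ray(im,r["point"],z))
E
python3 a.py
```

```text
0.0 [0.251 0.517 0.247] [-0.     0.224  0.974 -0.001] 0.08505698478421929 0.017
top [ 0.319 -0.041  1.298] [ 0.127  0.014 -0.992]
bracket_with_boss 0.6 [226.1, 256.6] [0.456 0.168 0.   ]
bracket_no_boss 0.95 [313.9, 247.7] [ 0.471 -0.016  0.   ]
reject_tray 0.72 [454.5, 230.7] [ 0.501 -0.311  0.   ]
side [ 0.469 -0.769  0.465] [ 0.002  0.858 -0.513]
bracket_with_boss 0.73 [315.6, 203.1] [0.452 0.162 0.   ]
reject_tray 0.81 [348.8, 364.8] [ 0.5   -0.308  0.   ]
```

View pics/top0.png

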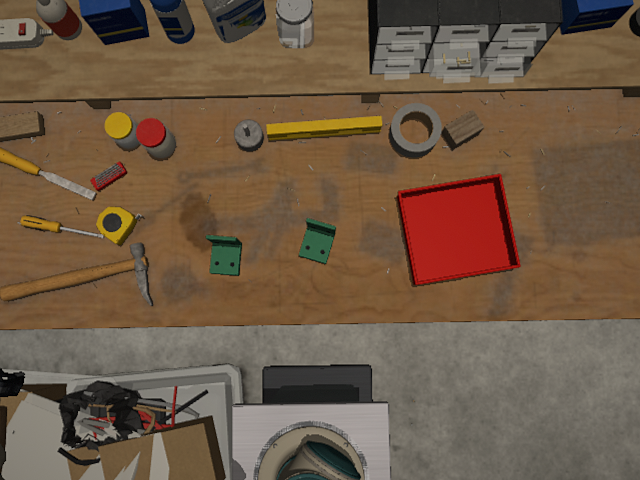

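View pics/side0.png

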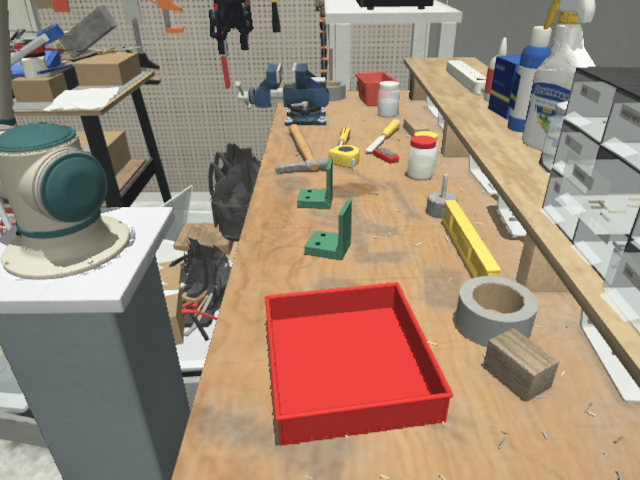

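The picture shows both brackets standing: one near (225,256), one near (316,243). The tray is at (458,230), and the yellow level is well behind them. Next I fit the poses by silhouette in both views.

```bash
cat > fit.py <<'E'
from h import *
from scipy.optimize import minimize
np.set_printoptions(precision=3,suppress=True)
box=lambda a,b:np.array([[x,y,z] for x in(a[0],b[0]) for y in(a[1],b[1]) for z in(a[2],b[2])])
B=[box((-.035,-.03,0),(.035,.03,.018)),box((.027,-.03,0),(.035,.03,.09))]
def Tf(x,tipped):
    c,s=np.cos(x[2]),np.sin(x[2]); M=np.array([[c,-s,0],[s,c,0],[0,0,1]]); t=np.array([x[0],x[1],0])
    if tipped: M=M@np.array([[0,0,1],[0,1,0],[-1,0,0]]); t=t+[0,0,.035]
    return M,t
def mask(im):
    h=cv2.cvtColor(im["frame"],cv2.COLOR_RGB2HSV); return ((h[...,0]>60)&(h[...,0]<85)&(h[...,1]>100)&(h[...,2]>30)).astype(np.uint8)
def fit(ims,x0,tipped=False):
    W=[]
    for im in ims:
        p=proj(im,[x0[0],x0[1],.04]).astype(int); r=55
        x,y=max(p[0]-r,0),max(p[1]-r,0); m=mask(im)[y:y+2*r,x:x+2*r]
        n,l,st,ce=cv2.connectedComponentsWithStats(m)
        k=1+np.argmin([np.hypot(*(c-[p[0]-x,p[1]-y]))-st[i+1,4]**.5 for i,c in enumerate(ce[1:])])
        m=(l==k).astype(np.uint8)
        W.append((im,x,y,cv2.GaussianBlur(cv2.resize(m*255,None,fx=4,fy=4),(0,0),4)/255.))
    def f(v):
        M,t=Tf(v,tipped); e=0
        for im,x,y,m in W:
            a=np.zeros(m.shape,np.uint8)
            for b in B:
                q=np.array([proj(im,M@P+t) for P in b]); q=(q-[x,y]+.5)*4-.5
                cv2.fillConvexPoly(a,cv2.convexHull((q*16).astype(np.int32)),255,shift=4)
            e+=np.abs(cv2.GaussianBlur(a,(0,0),4)/255.-m).sum()/m.sum()
        return e
    best=min((minimize(f,[x0[0],x0[1],w],method="Nelder-Mead",options=dict(initial_simplex=np.array([x0[0],x0[1],w])+np.array([[0,0,0],[.01,0,0],[0,.01,0],[0,0,.15]]),xatol=1e-4,fatol=1e-4)) for w in(-.25,0.,.25)),key=lambda r:r.fun)
    return best.x,best.fun
E
cat > b.py <<'E'
from fit import *
ims=[get_image("top"),get_image("side")]
for x0 in((.456,.165),(.471,-.016)):
    for I in (ims,ims[:1],ims[1:]): print(fit(I,x0))
E
python3 b.py
```

```text
(array([0.223, 0.521, 0.263]), np.float64(2.0))
(array([ 0.447,  0.169, -0.231]), np.float64(0.38871166196117396))
(array([0.223, 0.521, 0.263]), np.float64(1.0))
(array([0.294, 0.262, 0.244]), np.float64(2.0))
(array([ 0.464, -0.018, -0.309]), np.float64(0.40506464532287983))
(array([0.294, 0.262, 0.244]), np.float64(1.0))
```

```bash
cat > c.py <<'E'
from fit import *
out=[]
for n,(x,y) in(("top0",(270,250)),("side0",(330,220))):
    f=cv2.imread(f"pics/{n}.png")[:,:,::-1]; h=cv2.cvtColor(f,cv2.COLOR_RGB2HSV)
    m=mask({"frame":f}); print(cv2.connectedComponentsWithStats(m)[2][:8])
    out.append(np.hstack([cv2.resize(f[y-60:y+60,x-80:x+80,::-1],None,fx=2.5,fy=2.5),cv2.cvtColor(cv2.resize(m[y-60:y+60,x-80:x+80]*255,None,fx=2.5,fy=2.5),cv2.COLOR_GRAY2BGR)]))
for p in((225,262),(225,240),(316,250),(342,230),(320,243)): print(cv2.cvtColor(cv2.imread("pics/"+("top0" if p!=(342,230) and p!=(320,243) else "side0")+".png"),cv2.COLOR_BGR2HSV)[p[1],p[0]])
cv2.imwrite("pics/m.png",np.vstack(out))
E
python3 c.py
```

```text
[[     0      0    640    480 305279]
 [   307    219     29     11    112]
 [   299    227     35     37    837]
 [   206    236     31      6    119]
 [   210    243     32     32    848]
 [   240    243      1      1      1]
 [   325    451      1      1      1]
 [   333    455      1      1      1]]
[[     0      0    640    480 307104]
 [   331    161      1      1      1]
 [   330    164      1      1      1]
 [   330    166      1      2      2]
 [   331    173      1      1      1]
 [   329    175      1      1      1]
 [   331    175      1      1      1]
 [   329    177      1      1      1]]
[ 72 123  95]
[ 72 132  52]
[ 71 122  98]
[73 98 94]
[ 73  91 112]
```

View pics/m.png

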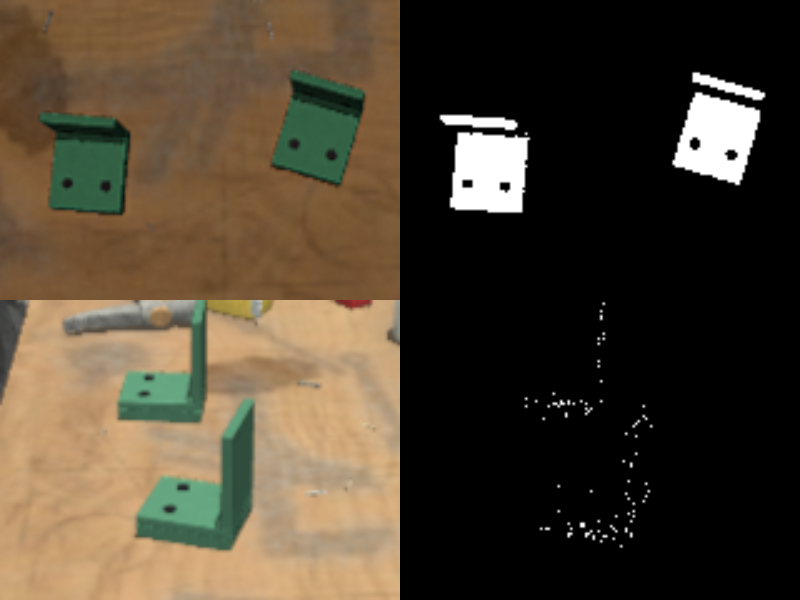

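The crop shows that the mask thresholds are too tight: the side view is almost empty, and the dark inner faces are missing in the top view. I'll loosen them and close the gaps.

```bash
sed -i 's/return ((h\[\.\.\.,0\]>60).*/return cv2.morphologyEx(((h[...,0]>55)\&(h[...,0]<88)\&(h[...,1]>70)\&(h[...,2]>18)).astype(np.uint8),cv2.MORPH_CLOSE,np.ones((5,5),np.uint8))/' fit.py; python3 b.py
```

```text
(array([ 0.45 ,  0.168, -0.035]), np.float64(0.2758034819726398))
(array([ 0.453,  0.168, -0.117]), np.float64(0.07166591269908079))
(array([ 0.45 ,  0.169, -0.042]), np.float64(0.12936355361031798))
(array([ 0.477, -0.022, -0.292]), np.float64(0.22449056623705993))
(array([ 0.479, -0.022, -0.321]), np.float64(0.0610834743895272))
(array([ 0.475, -0.021, -0.24 ]), np.float64(0.10061105901895066))
```

Request:
apply_moves(deltas=[0,-331,-227,80,-23,0,-331,-227,80,-23,0,-331,-227,80,-23,0,-331,-227,80,-23,0,-331,-227,80,-23,0,-331,-227,80,-23,0,-331,-227,80,-23,0,-331,-227,80,-23,0,-331,-227,80,-23,0,-331,-227,80,-23,0,-331,-227,80,-23,0,-331,-227,100,-23])

```text
clock: 1.6
position: [0.4538, 0.1665, 0.1507]
ee_rot: [0.004, 0.028, 1.0, 0.001]
contact_force: [0.7, -0.5, 0.2]
width: -0.0
gripper_force: 0.0
```

Request:
apply_moves(deltas=[0,0,0,40,0,0,0,0,66,0,0,-8,0,66,0,0,-16,0,66,0,0,-24,0,66,0,0,-32,0,66,0,0,-40,0,66,0,0,-48,0,66,0,0,-56,0,66,0,0,-64,0,66,0,0,-72,0,66,0,0,-74,0,66,0])

```text
clock: 2.6
position: [0.526, 0.1644, 0.0826]
ee_rot: [0.001, 0.026, 1.0, 0.0]
contact_force: [1.6, -0.6, 0.2]
width: -0.0001
gripper_force: 0.0
```

Request:
apply_moves(deltas=[0,0,0,0,0,0,0,0,0,0,0,0,0,0,0,0,0,0,0,0])

```text
clock: 2.93
position: [0.5232, 0.1644, 0.0822]
ee_rot: [-0.0, 0.026, 1.0, -0.0]
contact_force: [0.7, -0.1, 0.7]
width: -0.0
gripper_force: 0.0
```

```bash
cat > d.py <<'E'
from h import *
save(get_image("side"),"side1"); im=get_image("wrist"); save(im,"wrist1")
a=cv2.imread("pics/side1.png")[130:330,220:420];b=cv2.imread("pics/wrist1.png")
cv2.imwrite("pics/s1.png",np.hstack([cv2.resize(a,(400,400)),cv2.resize(b,(400,300))[:,:] if 0 else cv2.copyMakeBorder(cv2.resize(b,(400,300)),0,100,0,0,cv2.BORDER_CONSTANT)]))
E
python3 d.py
```

```text
(no output)
```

View pics/s1.png

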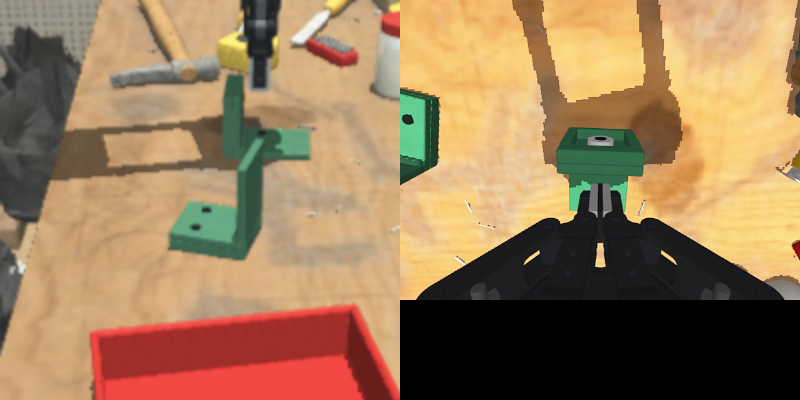

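In the left crop, bracket A now lies tipped. In the wrist view (right half, about (600,140)) the metal boss shows in its hollow, so A is the good one and B is the faulty one. Next I tip B.

Request:
apply_moves(deltas=[0,0,0,-40,0,0,0,0,-70,0,0,34,-188,-70,14,0,34,-188,-70,14,0,34,-188,-70,14,0,34,-188,-70,14,0,34,-188,-70,14,0,34,-188,-70,14,0,34,-188,-70,14,0,34,-188,-70,14,0,34,-188,-40,14,0,34,-188,-40,14])

```text
clock: 4.03
position: [0.4778, -0.0199, 0.1193]
ee_rot: [-0.003, 0.147, 0.989, 0.0]
contact_force: [-1.0, -0.3, 0.4]
width: -0.0001
gripper_force: 0.0
```

Request:
apply_moves(deltas=[0,0,0,37,0,0,0,0,37,0,0,-8,0,37,0,0,-16,0,37,0,0,-24,0,37,0,0,-32,0,37,0,0,-40,0,37,0,0,-48,0,37,0,0,-56,0,37,0,0,-64,0,37,0,0,-72,0,37,0,0,-76,0,37,0])

```text
clock: 5.03
position: [0.5547, -0.0444, 0.0854]
ee_rot: [0.001, 0.147, 0.989, -0.0]
contact_force: [-0.8, 0.5, -0.5]
width: -0.0001
gripper_force: 0.0
```

Request:
apply_moves(deltas=[0,0,0,0,0,0,0,0,0,0,0,0,0,-30,0,0,0,0,-65,0,0,0,0,-65,0,0,0,0,-65,0])

```text
clock: 5.53
position: [0.5539, -0.0439, 0.1525]
ee_rot: [0.002, 0.147, 0.989, -0.0]
contact_force: [-0.1, 0.8, -1.4]
width: 0.0002
gripper_force: 0.0
```

```bash
cat > e.py <<'E'
from fit import *
ims=[get_image("top"),get_image("side")]; w=get_image("wrist")
for x0 in((.49,.165),(.51,-.032)):
    for I in (ims,ims[:1],ims[1:]): print(fit(I,x0,True))
t=ims[0]["frame"][180:300,190:350,::-1]; s=ims[1]["frame"][150:270,270:430,::-1]
cv2.imwrite("pics/s2.png",np.hstack([np.vstack([cv2.resize(t,(400,300)),cv2.resize(s,(400,300))]),cv2.copyMakeBorder(cv2.resize(w["frame"][:,:,::-1],(400,300)),0,300,0,0,cv2.BORDER_CONSTANT)]))
E
python3 e.py
```

```text
(array([ 0.488,  0.164, -0.086]), np.float64(0.5338190122277584))
(array([ 0.491,  0.164, -0.086]), np.float64(0.07310090193290616))
(array([ 0.486,  0.161, -0.032]), np.float64(0.40899726219464216))
(array([ 0.51 , -0.034, -0.272]), np.float64(0.9201374866219969))
(array([ 0.513, -0.034, -0.284]), np.float64(0.5148181941857791))
(array([ 0.51 , -0.032, -0.255]), np.float64(0.3897162720461875))
```

View pics/s2.png

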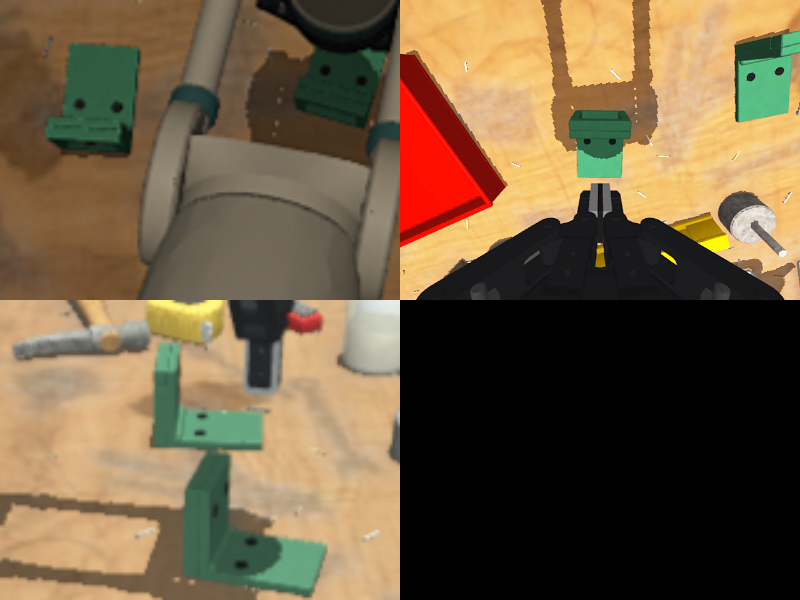

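Both brackets lie tipped, shown in the left crops. The wrist view shows B's wall and plate at about (600,140). The gripper now turns to pinch B's wall.

Request:
apply_moves(deltas=[50,35,-3,0,89,50,35,-3,0,89,50,35,-3,0,89,50,35,-3,0,89,50,35,-3,0,89,50,35,-3,0,89,50,35,-3,0,89,50,35,-3,0,89,50,35,-3,0,89,50,35,-3,0,89,50,35,-3,0,89,50,35,-3,0,89], squeeze=70)

```text
clock: 6.68
position: [0.5174, -0.0362, 0.1487]
ee_rot: [-0.001, 0.784, 0.621, -0.001]
contact_force: [0.3, 0.2, 0.2]
width: 0.05
gripper_force: 0.0
```

Request:
apply_moves(deltas=[50,0,0,0,3,50,0,0,0,3])

```text
clock: 6.85
position: [0.5174, -0.0362, 0.1489]
ee_rot: [-0.001, 0.798, 0.602, -0.001]
contact_force: [0.1, 0.4, -0.5]
width: 0.05
gripper_force: 0.0
```

```bash
cat > f.py <<'E'
from fit import *
s=get_state(); p=np.array(s["position"]); M=rot(s["ee_rot"]); print(p,M[:,0],M[:,1],s["width"],s["qpos"])
ims=[get_image("side")]; w=get_image("wrist")
print(fit(ims,(.51,-.032),True), fit([w],(.51,-.032),True))
save(w,"w3")
E
python3 f.py
```

```text
[ 0.517 -0.036  0.149] [ 0.274  0.962 -0.   ] [ 0.962 -0.274 -0.003] 0.04997220282014448 [-0.204  0.271  1.777  0.     1.097  0.074]
(array([ 0.51 , -0.032, -0.255]), np.float64(0.37877167342235424)) (array([ 0.511, -0.032, -0.305]), np.float64(0.060070249134189124))
```

View pics/w3.png

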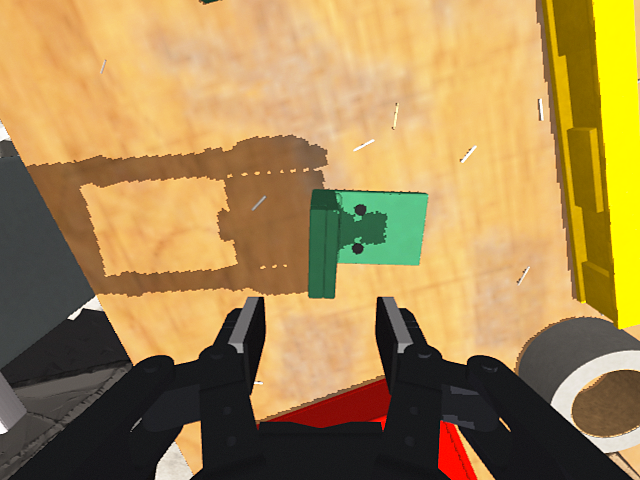

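The wrist view shows B's wall at about (323,245), square to the jaws and its plate to the right. The wrist fit agrees, so I descend and pinch.

Request:
apply_moves(deltas=[50,2,2,40,-1,50,2,2,70,-1,50,2,2,93,-1,50,2,2,93,-1,18,2,2,93,-1,10,2,2,93,-1,10,2,2,93,-1,10,2,2,93,-1,10,2,2,93,-1,10,2,2,93,-1], squeeze=70)

```text
clock: 7.78
position: [0.522, -0.0353, 0.0588]
ee_rot: [0.001, 0.793, 0.61, 0.001]
contact_force: [-0.7, -0.5, 6.7]
width: 0.0165
gripper_force: 68.7
```

Request:
apply_moves(deltas=[10,0,0,-10,0,10,0,0,-25,0,10,0,0,-45,0,10,0,0,-70,0,10,0,0,-100,0,10,0,0,-110,0,10,0,0,-110,0])

```text
clock: 8.37
position: [0.5229, -0.0354, 0.1702]
ee_rot: [0.003, 0.793, 0.61, 0.002]
contact_force: [0.6, 0.8, -3.4]
width: 0.0166
gripper_force: 68.0
```

```bash
cat > g.py <<'E'
from h import *
a=get_image("side");b=get_image("wrist");t=get_image("top")
for q in("bracket_no_boss","reject_tray"): print(q,[(r["score"],ray(t,r["point"],0).round(3)) for r in place_of(q,t)[:2]])
cv2.imwrite("pics/s4.png",np.hstack([cv2.resize(i["frame"][:,:,::-1],(400,300)) for i in(a,b)]))
E
python3 g.py
```

```text
bracket_no_boss [(0.62, array([ 0.535, -0.033,  0.   ]))]
reject_tray [(0.78, array([ 0.504, -0.314,  0.   ]))]
```

View pics/s4.png

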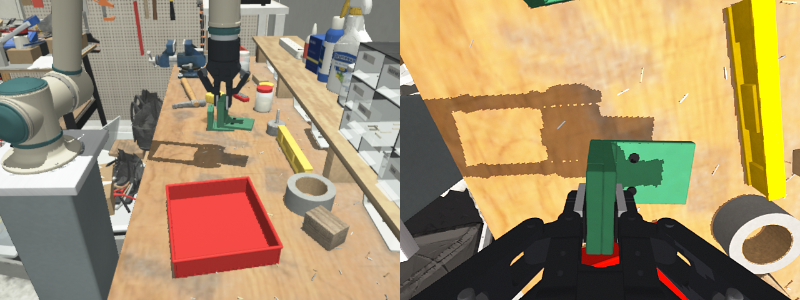

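B is held squarely by its wall and lifted clear (right crop, about (600,195)). The tray's open centre is near (0.50,-0.31), so I carry it there.

Request:
apply_moves(deltas=[10,-12,0,0,0,10,-37,5,0,0,10,-65,5,0,0,10,-95,10,0,0,10,-125,10,0,0,10,-155,10,0,0,10,-185,15,0,0,10,-215,15,0,0,10,-245,20,0,0,10,-268,20,0,0,10,-280,20,0,0,10,-280,20,0,0])

```text
clock: 9.62
position: [0.4671, -0.3137, 0.1662]
ee_rot: [-0.0, 0.794, 0.608, -0.001]
contact_force: [-0.7, 1.0, -3.8]
width: 0.0169
gripper_force: 68.0
```

Request:
apply_moves(deltas=[10,0,0,20,0,10,0,0,45,0,10,0,0,70,0,10,0,0,85,0,10,0,0,93,0,10,0,0,99,0,10,0,0,103,0,10,0,0,103,0])

```text
clock: 10.28
position: [0.4686, -0.3104, 0.0641]
ee_rot: [-0.0, 0.793, 0.61, 0.0]
contact_force: [-0.7, -0.1, -3.6]
width: 0.0169
gripper_force: 67.9
```

Request:
apply_moves(deltas=[22,0,0,1,0,35,0,0,1,0,45,0,0,1,0,45,0,0,1,0,45,0,0,-20,0,45,0,0,-55,0,45,0,0,-90,0,45,0,0,-120,0,45,0,0,-120,0,45,0,0,-120,0])

```text
clock: 11.12
position: [0.4695, -0.3118, 0.1871]
ee_rot: [0.003, 0.793, 0.609, 0.001]
contact_force: [-0.7, 0.0, -1.1]
width: 0.0449
gripper_force: 0.0
```

```bash
sed -i 's/s4/s5/' g.py; python3 g.py
```

```text
bracket_no_boss [(0.77, array([ 0.464, -0.32 ,  0.   ]))]
reject_tray [(0.95, array([ 0.5  , -0.314,  0.   ])), (0.33, array([ 0.461, -0.315,  0.   ]))]
```

View pics/s5.png

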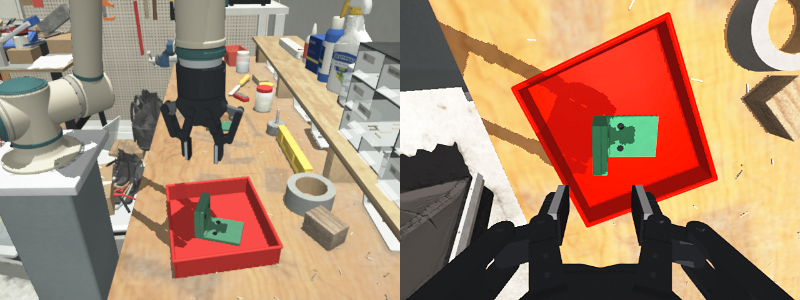

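B lies inside the tray, shown in both views. The gripper is clear of it, and A still lies tipped on the bench.

```bash
python3 -c "from rig import *; print(sign_off())"
```

```text
the job is handed in; nothing more can be done
None
```

I tipped both brackets onto their backs, put the one without a boss in the red tray, left the good one lying tipped on the bench, and handed the job in at about 11 s; no verdict came back.

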